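# Trip the till's hidden catch with the release pin

## Task

The little change till on the table is stuck shut: take the long release pin (the one with the tall slim wooden grip) out of its rack, push it straight down through the round hole in the till's lid until it trips the spring catch inside and the tray pops out, then put the pin back in the rack, standing upright with its flange flat on the rack, and let go. Leave the stubby pin, the red ribbon spool, the clay pot and the dropper bottle where they are.

Things in the scene. Friction and masses are not known exactly. Their poses are not given: they have to be found in the camera images.
- release_pin_grip (a point): Centre of the wooden grip of the loose release pin, upright in one of the rack's two holes. Top down: wooden cylinder 24 mm wide, 45 mm tall (this is its centre); steel flange 40 mm wide, 5 mm thick, its underside 27.5 mm below this point; steel shank 8 mm wide, 75 mm long. z points up along the pin. 55 to 90 g. At rest in the rack this point is 122.5 mm above the table.
- release_pin_tip (a point): The lower end of the release pin's shank, 102.5 mm below the centre of its grip.
- stub_pin_head (a point): Centre of the head of the stubby pin, a loose bystander in the rack's other hole: a low wide wooden knob 44 mm in diameter and 19 mm tall on the same 40 mm flange, with a shank only 22 mm long, too short for the job. Top 119 mm above the table.
- rack: Light wooden rack fixed to the table: a foot board and, on end walls, a raised top board, 75 mm (x) by 180 mm (y), 12 mm thick, upper face 95 mm above the table, with two round through holes 22 mm wide on its y axis, 45 mm either side of the middle. 71 mm free below it. Origin: centre of its underside, z up. Which pin is in which hole varies.
- rack_hole0 (a point): Centre of the mouth of the rack's hole at its -y end, on the upper face of the top board (95 mm above the table).
- rack_hole1 (a point): Centre of the mouth of the rack's hole at its +y end, on the upper face of the top board.
- till_hole (a point): Centre of the mouth of the round access hole, 26 mm wide with a thin steel rim, in the till's lid; on the lid's upper face, 85 mm above the table. x points to the till's back, z up. (The thin dark coin slot near the front is not the hole.) Straight below, 40 mm under the lid's upper face, is the catch's flat steel plate, 40 mm (x) by 60 mm (y).
- till: The till: a grey painted steel box 160 x 160 x 85 mm fixed to the table, lid 6 mm thick. Origin: centre of its underside; x points to its back, z up, the tray comes out towards -x (the robot's side). The access hole is 40 mm from the middle of the lid towards the back.
- till_catch (a joint): Downward travel of the hidden spring catch: 0 at rest, 0.012 m at its stop. It needs about 2 N to start and 4.5 N at the stop, springs back up, and frees the tray when pressed at least about 5 mm (shank tip 45 mm or more below the lid).
- till_tray (a joint): Travel of the till's tray out of the front (the side towards the robot): 0 shut, 0.045 m fully out. A spring of about 2 N drives it out by itself once the catch is pressed, and it stays out.
- red_spool: Bystander: spool of red ribbon lying flat, 72 x 70 x 30 mm. Origin: centre of its underside.
- clay_pot: Bystander: small terracotta pot, 58 mm wide, 45 mm tall. Origin: centre of its underside.
- dropper_bottle: Bystander: small brown bottle with a black dropper cap, 33 mm wide, 102 mm tall, standing. Origin: centre of its underside.

How it is judged:
By the outcome, as a careful person would: the job done as asked, in the order asked, and still so for the second after the job is handed in, with the robot touching nothing.
It also fails if it takes over 48 s, if anything falls off the work surface, if the arm or the gripper's body presses on something with over 40 N, if the wrist force passes 120 N, or if a joint passes its speed limit or range.

## Robot

A 6-joint arm with a two-finger parallel gripper is mounted at the origin on the work surface; the furniture and walls round the work are solid. World frame = base frame: x ahead of the robot, y to its left, z up, the work surface at z = 0. Lengths are in m, angles in rad, forces in N, time in s.
With the tool pointing down it reaches from about 0.35 to 0.975 m from the base axis. Payload 4.9 kg.
Tool frame: the origin (TCP) lies between the finger pads; the fingertips stand 22 mm ahead of it and the grasp point (between the pads) lies 3 mm ahead of it; z points along the fingers, y is the line along which they close (so a half turn about z gives the same grasp; the last joint's range is limited). The gripper opens to 85 mm and grips with 20 to 120 N. Pads are 22 mm wide; open, the fingers measure 114 mm over their backs; the gripper's body (76 mm by 85 mm) begins 54 mm behind the grasp point. The pads swing forward as they close: fully open they stand 13 mm farther back than shut.
Start: joints at [1.102, 0.053, 1.613, -0, 1.476, -0.119], TCP at [0.214, 0.587, 0.253] pointing down, gripper open.
Joint ranges: [-3.01, 3.01], [-1.01, 2.22], [0.06, 2.58], [-1.02, 4.17], [0.09, 2.62], [-3.14, 3.14]. Speed limits (rad/s): [2.57, 2.57, 3.14, 3.14, 3.14, 3.14].

## Interface

Orientations are given as a unit quaternion [w, x, y, z].
In Python, from plant import state, grab_frame, get_calibration, job_done, recognise, regions_of gives the robot as it stands.
- The arm moves only by the tool apply_moves, never from a script. Its argument "targets" is a list of rows, each an object with "translation": the shift along the tool's x, y, z normalised to -1 to 1, where 1 is 100 mm, a list of three; "twist": the turn about the tool's z normalised to -1 to 1, where 1 is 0.1 rad; "hand": the opening, from 0 (shut) to 1 (fully open). A call has 1 to 8 rows; each row shifts and turns the commanded pose from where the row before left it, along the tool's axes as they then stand; what a row does not reach is not made up. A row lasts 1/10 s, in which the tool goes at most 50 mm and 8.59 degrees, less where a joint would pass 70% of its speed; a pose out of reach is approached as far as the arm can. A call with a number of a shift or a turn outside -1 to 1 is refused whole. A call with a gripper value outside its range is refused whole. The fingers move at their own pace and stop on an object; the grip force is fixed at half the most. Time passes only in rows, so rows that do not move let the fingers close. It gives the time, the measured TCP pose, the force, the opening and the grip force at its end, in the units of the state.
- state(): the state, without advancing time (a new reading comes with each control period).
- grab_frame(name): name is "scene" or "top" or "wrist"; returns the picture (384x512x3 uint8, red, green, blue); there is no depth.
- get_calibration(name): a dict with "camera_matrix" (3x3 intrinsics, pixels), "pose" (4x4, takes a point from camera to world coordinates). Camera axes: x right, y up, looking along -z (the intrinsics and any distortion apply to the point x, -y, -z); pixel columns grow to the right and rows downward; lengths in m; the calibration is good to about 2 mm. A picture is of the moment at which its call begins: read the wrist's pose just before it. get_calibration takes no time and is no camera call; for the wrist camera it gives the pose at the moment of the call.
- job_done(): hands the job in; it is judged then, once.
Trained networks look in the newest picture that a camera, given by its name, has taken for a name from the list of things; names that differ only in an ending like _2 or _b are one class to them, and where a whole thing is asked for, a point or a joint stands for the part that bears it (a point fixed in the world has none). Each returns a list of dicts, best first, with "score" (0 to 1); they miss things now and then, are a little off and sometimes report something else, mostly with a low value. They report only what shows in the picture. A call takes as long as a camera call.
- recognise(camera, query): "point" ([x, y, z] in m, in world coordinates, good to about 4 mm: the middle of the surface that is visible of it).
- regions_of(camera, query): "pixels" (384x512 bool, what is visible of it).
The state is a dict: "time": time; "joint_pos": joint angles; "joint_vel": joint speeds; "joint_efforts": joint torques, N m; "tool_pos": TCP position; "tool_rot": TCP orientation; "contact_force": force on the tool from outside, world axes, zero at the start; "ft_torque": the same for the moment, N m; "gripper_width": opening from 0.0 (shut) to 1.0 (fully open); "grasp_force": force on a finger pad.
Only numpy, scipy, OpenCV 4.12 (cv2) and the standard library are available. Lean on these libraries where they do the work, as an engineer would, in place of code of your own. Each camera call takes 0.05 s, during which the arm holds its last target. There are 200 camera calls.

## Working session

There is one attempt and no reset: what is moved stays moved. The work goes in short steps, Python scripts to look and compute and a tool call to move; the robot and the scene stay as the last step left them, time stands still between calls to the robot, and variables do not carry over. Pictures are saved under pics/ and viewed, at most 10 in all, crops included, and the job is handed in when it is done.

Besides the shell and the picture viewer there is one more tool, called after "Request:" as name([rows], argument=value, ...), one row to a line, values as JSON. apply_moves: Moves the arm, as the interface text tells. Its arguments: {"type":"object","properties":{"targets":{"type":"array"}},"required":["targets"]}

```bash
mkdir -p pics; cat > h.py <<'E'
import numpy as np,cv2
from plant import *
def ray(cam,uv,z,cal=None):
    c=cal or get_calibration(cam);K=np.array(c["camera_matrix"]);T=np.array(c["pose"])
    d=np.linalg.inv(K)@[uv[0],uv[1],1];d=T[:3,:3]@(d*[1,-1,-1]);o=T[:3,3]
    return o+d*(z-o[2])/d[2]
def proj(cam,p,cal=None):
    c=cal or get_calibration(cam);K=np.array(c["camera_matrix"]);T=np.array(c["pose"])
    q=T[:3,:3].T@(np.array(p)-T[:3,3]);q=K@(q*[1,-1,-1]);return q[:2]/q[2]
E
python3 - <<'E'
from h import *
np.set_printoptions(precision=4,suppress=True)
ims=[]
for c in("scene","top"):
    im=grab_frame(c);cv2.imwrite(f"pics/{c}0.png",im[:,:,::-1])
    for n in("release_pin_grip","stub_pin_head","rack","till_hole","till","dropper_bottle","red_spool","clay_pot"):
        try:print(c,n,[(round(r["score"],2),np.round(r["point"],4)) for r in recognise(c,n)[:2]])
        except Exception as e:print(n,e)
s=state();print(s["time"],s["tool_pos"],s["tool_rot"],s["contact_force"],get_calibration("top"))
E
```

```text
scene release_pin_grip [(0.63, array([0.5177, 0.2405, 0.1155]))]
scene stub_pin_head [(0.5, array([0.5017, 0.1512, 0.117 ]))]
scene rack [(0.65, array([0.5224, 0.1813, 0.0728]))]
scene till_hole [(0.85, array([ 0.526 , -0.0716,  0.0865]))]
scene till [(0.59, array([ 0.5246, -0.0713,  0.0858]))]
scene dropper_bottle []
scene red_spool [(0.87, array([0.663 , 0.1154, 0.0309])), (0.24, array([0.3635, 0.1371, 0.0295]))]
scene clay_pot [(0.57, array([0.3653, 0.1368, 0.0338]))]
top release_pin_grip [(0.74, array([0.51  , 0.2375, 0.1148]))]
top stub_pin_head [(0.57, array([0.4949, 0.1619, 0.1189])), (0.32, array([0.5132, 0.2418, 0.1124]))]
top rack [(0.74, array([0.4943, 0.2014, 0.0929]))]
top till_hole [(0.65, array([ 0.5048, -0.0461,  0.0851]))]
top till [(0.72, array([ 0.5019, -0.0438,  0.0819]))]
top dropper_bottle [(0.56, array([ 0.4325, -0.3229,  0.0574]))]
top red_spool [(0.81, array([0.6523, 0.125 , 0.0299]))]
top clay_pot [(0.96, array([0.366 , 0.1412, 0.0223]))]
0.9 [0.2142 0.5871 0.2533] [0.     0.174  0.9847 0.    ] [0.8621 0.5552 0.0517] {'camera_matrix': array([[367.4867,   0.    , 244.6607],
       [  0.    , 367.4867, 192.5069],
       [  0.    ,   0.    ,   1.    ]]), 'pose': array([[-0.157 ,  0.9661, -0.2049,  0.3135],
       [-0.9876, -0.1545,  0.0283, -0.0061],
       [-0.0043,  0.2068,  0.9784,  1.0052],
       [ 0.    ,  0.    ,  0.    ,  1.    ]])}
```

View pics/scene0.png

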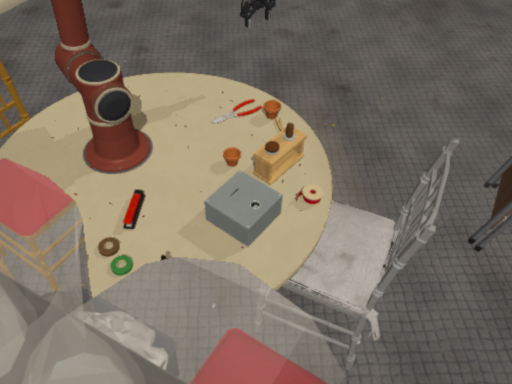

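View pics/top0.png

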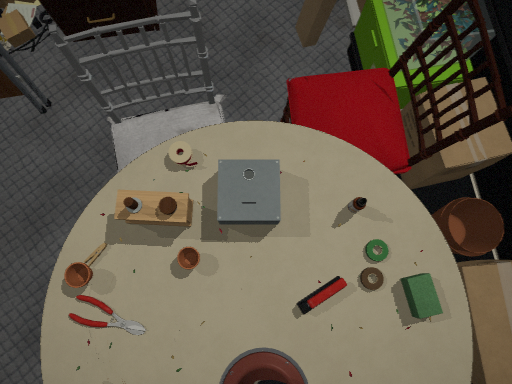

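The scene picture shows the rack right of the till with the tall grip at (290,130) and stub at (272,147). The top picture shows the release pin in the +y hole at about (132,204), the stub pin at (167,205), and the till hole at (249,174).

```bash
python3 - <<'E'
from h import *
np.set_printoptions(precision=4,suppress=True)
for n,uv,z in[("hole",(249,174),.085),("lidTL",(219,160),.085),("lidTR",(280,160),.085),("lidBL",(219,222),.085),("lidBR",(280,222),.085),("stub",(167,205),.119),("grip",(131,203),.135),("rkTL",(118,190),.095),("rkTR",(189,194),.095),("rkBR",(188,223),.095),("rkBL",(116,219),.095)]:
    print(n,ray("top",uv,z))
print(proj("top",[.51,.2375,.145]),proj("top",[.51,.2375,.1]))
im=cv2.imread("pics/top0.png")
cv2.imwrite("pics/crop.png",cv2.resize(im[140:240,100:300],None,fx=4,fy=4,interpolation=cv2.INTER_CUBIC))
s=state();print(s["tool_pos"])
E
```

```text
hole [ 0.5528 -0.0515  0.085 ]
lidTL [0.6024 0.0197 0.085 ]
lidTR [ 0.5772 -0.1373  0.085 ]
lidBL [0.4415 0.0429 0.085 ]
lidBR [ 0.4173 -0.1087  0.085 ]
stub [0.4982 0.161  0.119 ]
grip [0.5135 0.2431 0.135 ]
rkTL [0.5613 0.2841 0.095 ]
rkTR [0.5226 0.1072 0.095 ]
rkBR [0.4498 0.119  0.095 ]
rkBL [0.4881 0.2954 0.095 ]
[132.1919 203.2944] [137.6571 206.4995]
[0.2142 0.5871 0.2533]
```

View pics/crop.png

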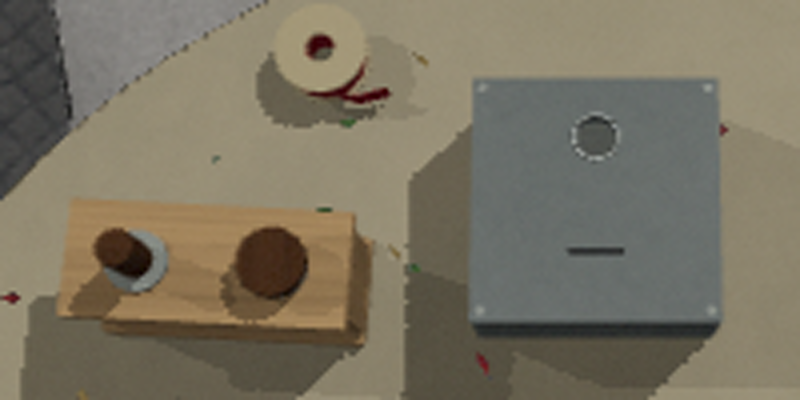

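The crop confirms the flange at full-image pixel (133.8,205) and the hole at (249,174). The rack corners put hole 1 at about (0.515, 0.245), which agrees with the flange. I'll move above the pin without turning the tool.

Request:
apply_moves([
  {"translation": [-0.4, -0.22, 0], "twist": 0, "hand": 0.6},
  {"translation": [-0.4, -0.22, 0], "twist": 0, "hand": 0.6},
  {"translation": [-0.4, -0.22, 0], "twist": 0, "hand": 0.6},
  {"translation": [-0.4, -0.22, 0], "twist": 0, "hand": 0.6},
  {"translation": [-0.4, -0.22, 0], "twist": 0, "hand": 0.6},
  {"translation": [-0.4, -0.22, 0], "twist": 0, "hand": 0.6},
  {"translation": [-0.4, -0.22, 0], "twist": 0, "hand": 0.6},
  {"translation": [-0.4, -0.22, 0], "twist": 0, "hand": 0.6},
])

```text
time: 1.7
tool_pos: [0.4555, 0.3106, 0.2536]
tool_rot: [0.0, 0.174, 0.985, 0.0]
contact_force: [0.1, 1.7, 0.1]
gripper_width: 0.599
grasp_force: 0.0
```

Request:
apply_moves([
  {"translation": [-0.4, -0.2, 0], "twist": 0, "hand": 0.6},
  {"translation": [-0.4, -0.2, 0], "twist": 0, "hand": 0.6},
  {"translation": [0, 0, 0], "twist": 0, "hand": 0.6},
  {"translation": [0, 0, 0], "twist": 0, "hand": 0.6},
])

```text
time: 2.1
tool_pos: [0.5163, 0.2465, 0.2532]
tool_rot: [-0.0, 0.175, 0.985, 0.0]
contact_force: [-0.4, 0.1, -0.5]
gripper_width: 0.605
grasp_force: 0.0
```

```bash
python3 - <<'E'
from h import *
np.set_printoptions(precision=4,suppress=True)
c=get_calibration("wrist");im=grab_frame("wrist");cv2.imwrite("pics/w1.png",im[:,:,::-1])
s=state();print(s["time"],s["tool_pos"],s["tool_rot"],s["gripper_width"]);print(c)
print(recognise("wrist","release_pin_grip"),proj("wrist",[.515,.245,.145],c),proj("wrist",[.515,.245,.1],c))
np.savez("c1.npz",K=c["camera_matrix"],T=c["pose"])
E
```

```text
2.15 [0.5158 0.2472 0.2532] [-0.0003  0.1742  0.9847  0.0001] 0.599974349305899
{'camera_matrix': array([[274.3767,   0.    , 255.7713],
       [  0.    , 274.3767, 191.9419],
       [  0.    ,   0.    ,   1.    ]]), 'pose': array([[ 0.3458, -0.9062, -0.2436,  0.4535],
       [ 0.9383,  0.334 ,  0.0895,  0.2691],
       [ 0.0002, -0.2595,  0.9657,  0.3747],
       [ 0.    ,  0.    ,  0.    ,  1.    ]])}
[{'point': [0.5071, 0.2477, 0.1286], 'score': 0.92}] [254.1488 196.7882] [254.3881 184.6972]
```

View pics/w1.png

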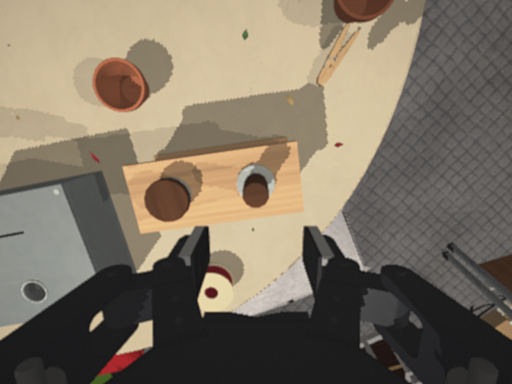

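The grip top is at (256,195) in the wrist view, against a predicted (254,197), so the pin is within 2 mm of the TCP axis. The till hole shows at (34,291). I'll descend and grip.

Request:
apply_moves([
  {"translation": [0.015, 0, 0.41], "twist": 0, "hand": 0.6},
  {"translation": [0, 0, 0.41], "twist": 0, "hand": 0.6},
  {"translation": [0, 0, 0.41], "twist": 0, "hand": 0.6},
  {"translation": [0, 0, 0], "twist": 0, "hand": 0.6},
  {"translation": [0, 0, 0], "twist": 0, "hand": 0.6},
  {"translation": [0, 0, 0], "twist": 0, "hand": 0},
  {"translation": [0, 0, 0], "twist": 0, "hand": 0},
  {"translation": [0, 0, 0], "twist": 0, "hand": 0},
])

```text
time: 3.0
tool_pos: [0.5165, 0.2485, 0.134]
tool_rot: [0.003, 0.174, 0.985, 0.002]
contact_force: [-1.1, -0.1, 6.6]
gripper_width: 0.263
grasp_force: 59.3
```

Request:
apply_moves([
  {"translation": [0, 0, 0], "twist": 0, "hand": 0},
  {"translation": [0, 0, 0], "twist": 0, "hand": 0},
  {"translation": [0, 0, 0], "twist": 0, "hand": 0},
  {"translation": [0, 0, 0], "twist": 0, "hand": 0},
])

```text
time: 3.4
tool_pos: [0.5165, 0.2485, 0.134]
tool_rot: [0.002, 0.174, 0.985, 0.002]
contact_force: [-0.6, 1.3, 6.7]
gripper_width: 0.263
grasp_force: 59.3
```

```bash
python3 - <<'E'
from h import *
c=np.load("c1.npz");c=dict(camera_matrix=c["K"],pose=c["T"])
print(ray("wrist",(34,291),.085,c), ray("wrist",(256,195),.145,c)); s=state();print(s["tool_pos"],s["grasp_force"],s["gripper_width"])
E
```

```text
[ 0.55018418 -0.05250866  0.085     ] [0.51403976 0.24707157 0.145     ]
[0.51648687 0.24854276 0.13397076] 59.33150875847787 0.26262474231481087
```

Request:
apply_moves([
  {"translation": [0, 0, -0.2], "twist": 0, "hand": 0},
  {"translation": [0, 0, -0.4], "twist": 0, "hand": 0},
  {"translation": [0, 0, -0.4], "twist": 0, "hand": 0},
  {"translation": [0, 0, -0.25], "twist": 0, "hand": 0},
  {"translation": [0, 0, 0], "twist": 0, "hand": 0},
  {"translation": [0, 0, 0], "twist": 0, "hand": 0},
])

```text
time: 4.0
tool_pos: [0.5148, 0.2477, 0.2562]
tool_rot: [0.001, 0.174, 0.985, 0.0]
contact_force: [-0.6, -1.2, -0.9]
gripper_width: 0.266
grasp_force: 58.9
```

```bash
python3 - <<'E'
from h import *
s=state();print(s["time"],s["tool_pos"],s["tool_rot"],s["contact_force"],s["ft_torque"],s["gripper_width"])
h=np.array([.551,-.052]);d=h-s["tool_pos"][:2]
print(d, "toolx",d@[-.9394,.3427],"tooly",d@[.3427,.9394])
for c in("scene","top"):
    im=grab_frame(c);cv2.imwrite(f"pics/{c}1.png",im[:,:,::-1]); print(recognise(c,"release_pin_grip"),recognise(c,"release_pin_tip"))
E
```

```text
4.0 [0.51479461 0.24767893 0.25617308] [8.12024070e-04 1.74078239e-01 9.84731386e-01 4.52454010e-04] [-0.60281855 -1.20815932 -0.89720645] [-0.06121758 -0.02056531 -0.07275813] 0.265963928334185
[ 0.03620539 -0.29967893] toolx -0.13671131465289962 tooly -0.2691107952500974
[{'point': [0.5182, 0.2447, 0.2234], 'score': 0.43}] [{'point': [0.5208, 0.2468, 0.2198], 'score': 0.6}, {'point': [0.5253, -0.0721, 0.0837], 'score': 0.52}]
[{'point': [0.5031, 0.2426, 0.2177], 'score': 0.59}] [{'point': [0.5053, 0.2448, 0.2182], 'score': 0.56}]
```

Request:
apply_moves([
  {"translation": [-0.1, -0.2, 0], "twist": 0, "hand": 0},
  {"translation": [-0.2, -0.4, 0], "twist": 0, "hand": 0},
  {"translation": [-0.2, -0.4, 0], "twist": 0, "hand": 0},
  {"translation": [-0.2, -0.4, 0], "twist": 0, "hand": 0},
  {"translation": [-0.2, -0.4, 0], "twist": 0, "hand": 0},
  {"translation": [-0.2, -0.4, 0], "twist": 0, "hand": 0},
  {"translation": [-0.17, -0.3, 0], "twist": 0, "hand": 0},
  {"translation": [-0.1, -0.19, 0], "twist": 0, "hand": 0},
])

```text
time: 5.1
tool_pos: [0.5509, -0.0545, 0.2545]
tool_rot: [-0.001, 0.175, 0.985, -0.0]
contact_force: [-0.5, 0.3, -0.7]
gripper_width: 0.261
grasp_force: 59.0
```

Request:
apply_moves([
  {"translation": [0, 0, 0], "twist": 0, "hand": 0},
  {"translation": [0, 0, 0.3], "twist": 0, "hand": 0},
  {"translation": [0, 0, 0], "twist": 0, "hand": 0},
  {"translation": [0, 0, 0], "twist": 0, "hand": 0},
])

```text
time: 5.5
tool_pos: [0.5503, -0.0511, 0.2243]
tool_rot: [-0.001, 0.174, 0.985, 0.0]
contact_force: [0.5, 0.2, 0.1]
gripper_width: 0.263
grasp_force: 59.0
```

```bash
python3 - <<'E'
from h import *
np.set_printoptions(precision=4,suppress=True)
out=[]
p=None
for c in("wrist","scene","top"):
    cal=get_calibration(c);im=grab_frame(c);s=state();p=s["tool_pos"]
    hh=proj(c,[.551,-.052,.085],cal);tp=proj(c,np.array(p)-[0,0,.114],cal)
    print(c,"hole pred",hh,"tip pred",tp)
    w=50 if c!="wrist" else 90
    x,y=[int(np.clip(v,w,m-w)) for v,m in zip(hh,(512,384))]
    out.append(cv2.resize(im[y-w:y+w,x-w:x+w,::-1],(400,400) if c=="wrist" else (400,400),interpolation=cv2.INTER_CUBIC)); print("crop origin",x-w,y-w,"scale",400/(2*w))
print(s["time"],p,s["contact_force"],s["tool_rot"])
cv2.imwrite("pics/a.png",cv2.resize(np.hstack(out[:2]),(800,400)))
cv2.imwrite("pics/b.png",out[2])
E
```

```text
wrist hole pred [255.5756 190.0232] tip pred [256.327 197.26 ]
crop origin 165 100 scale 2.2222222222222223
scene hole pred [254.067  204.7053] tip pred [254.5556 198.2467]
crop origin 204 154 scale 4.0
top hole pred [249.2842 174.6273] tip pred [249.1598 171.6146]
crop origin 199 124 scale 4.0
5.65 [ 0.5516 -0.0516  0.2267] [ 0.38   -0.1699 -1.0983] [ 0.0009  0.1736  0.9848 -0.    ]
```

View pics/a.png

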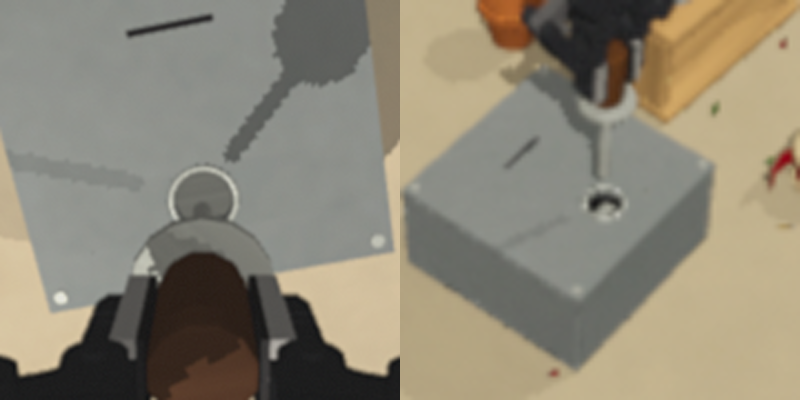

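The wrist crop shows the rim at (203,198) with the tip just under it at (202,212). The scene crop shows the tip at (603,178), directly over the hole at (605,203). Both match the prediction within about 2 mm, so I'll push down.

Request:
apply_moves([
  {"translation": [0, 0, 0.2], "twist": 0, "hand": 0},
  {"translation": [0, 0, 0.2], "twist": 0, "hand": 0},
  {"translation": [0, 0, 0.2], "twist": 0, "hand": 0},
  {"translation": [0, 0, 0.1], "twist": 0, "hand": 0},
  {"translation": [0, 0, 0.08], "twist": 0, "hand": 0},
  {"translation": [0, 0, 0], "twist": 0, "hand": 0},
  {"translation": [0, 0, 0], "twist": 0, "hand": 0},
])

```text
time: 6.35
tool_pos: [0.5516, -0.052, 0.1487]
tool_rot: [0.001, 0.174, 0.985, 0.0]
contact_force: [-1.2, 1.0, 3.4]
gripper_width: 0.264
grasp_force: 59.3
```

```bash
python3 - <<'E'
from h import *
ims=[]
for c in("scene","top"):
    im=grab_frame(c);x,y=[int(v) for v in proj(c,[.47,-.04,.06])]
    ims.append(cv2.resize(im[y-60:y+60,x-60:x+60,::-1],(400,400),interpolation=cv2.INTER_CUBIC))
cv2.imwrite("pics/d.png",np.hstack(ims))
s=state();print(s["time"],s["tool_pos"],s["contact_force"],"tip",s["tool_pos"][2]-.114)
E
```

```text
6.45 [ 0.55153779 -0.05197939  0.14862866] [-1.64284404  1.24066287  3.06794171] tip 0.03462865934151761
```

View pics/d.png

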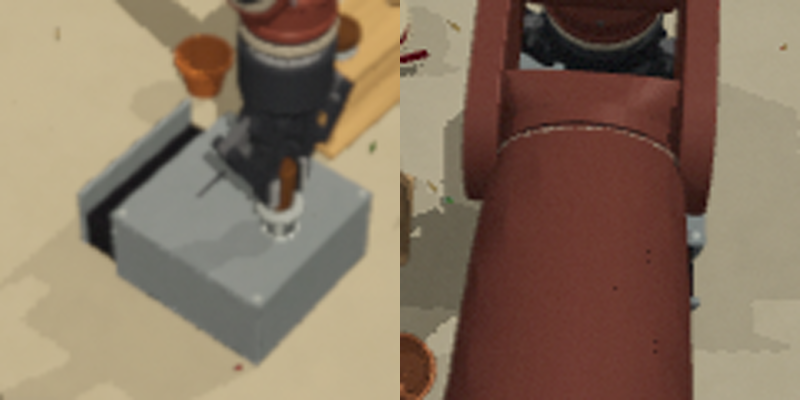

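The scene crop shows the tray out, with its front panel at about (140,160), clear of the body. I'll retract and carry the pin back over its hole.

Request:
apply_moves([
  {"translation": [0, 0, -0.2], "twist": 0, "hand": 0},
  {"translation": [0, 0, -0.4], "twist": 0, "hand": 0},
  {"translation": [0, 0, -0.4], "twist": 0, "hand": 0},
  {"translation": [0, 0, -0.1], "twist": 0, "hand": 0},
  {"translation": [0, 0, 0], "twist": 0, "hand": 0},
  {"translation": [0, 0, 0], "twist": 0, "hand": 0},
])

```text
time: 7.05
tool_pos: [0.5505, -0.052, 0.2558]
tool_rot: [-0.001, 0.174, 0.985, 0.0]
contact_force: [-0.3, -0.3, -1.6]
gripper_width: 0.264
grasp_force: 59.0
```

Request:
apply_moves([
  {"translation": [0.1, 0.2, 0], "twist": 0, "hand": 0},
  {"translation": [0.2, 0.4, 0], "twist": 0, "hand": 0},
  {"translation": [0.2, 0.4, 0], "twist": 0, "hand": 0},
  {"translation": [0.2, 0.4, 0], "twist": 0, "hand": 0},
  {"translation": [0.2, 0.4, 0], "twist": 0, "hand": 0},
  {"translation": [0.2, 0.4, 0], "twist": 0, "hand": 0},
  {"translation": [0.17, 0.3, 0], "twist": 0, "hand": 0},
  {"translation": [0.1, 0.19, 0], "twist": 0, "hand": 0},
])

```text
time: 7.85
tool_pos: [0.5126, 0.2497, 0.2539]
tool_rot: [-0.002, 0.173, 0.985, -0.001]
contact_force: [0.8, -0.8, -1.1]
gripper_width: 0.262
grasp_force: 59.0
```

Request:
apply_moves([
  {"translation": [0, 0, 0], "twist": 0, "hand": 0},
  {"translation": [0, 0, 0.2], "twist": 0, "hand": 0},
  {"translation": [0, 0, 0], "twist": 0, "hand": 0},
  {"translation": [0, 0, 0], "twist": 0, "hand": 0},
])

```text
time: 8.25
tool_pos: [0.5138, 0.2466, 0.2354]
tool_rot: [-0.002, 0.174, 0.985, -0.001]
contact_force: [0.3, 0.3, -0.3]
gripper_width: 0.264
grasp_force: 59.0
```

```bash
python3 - <<'E'
from h import *
np.set_printoptions(precision=4,suppress=True)
out=[]
for c in("wrist","scene"):
    cal=get_calibration(c);im=grab_frame(c);s=state();p=s["tool_pos"]
    hh=proj(c,[.515,.246,.095],cal);tp=proj(c,np.array(p)-[0,0,.114],cal)
    w=50 if c!="wrist" else 90
    x,y=[int(np.clip(v,w,m-w)) for v,m in zip(hh,(512,384))]
    f=200/w; print(c,"in crop: hole",(hh-[x-w,y-w])*f,"tip",(tp-[x-w,y-w])*f)
    out.append(cv2.resize(im[y-w:y+w,x-w:x+w,::-1],(400,400),interpolation=cv2.INTER_CUBIC))
print(s["time"],p,s["contact_force"],s["tool_rot"])
cv2.imwrite("pics/e.png",np.hstack(out))
E
```

```text
wrist in crop: hole [200.8261 200.1848] tip [202.1546 215.4581]
scene in crop: hole [201.6776 203.4392] tip [204.8443 175.5159]
8.35 [0.5147 0.247  0.2373] [ 0.5022  0.7773 -0.335 ] [-0.0001  0.1745  0.9847 -0.0001]
```

View pics/e.png

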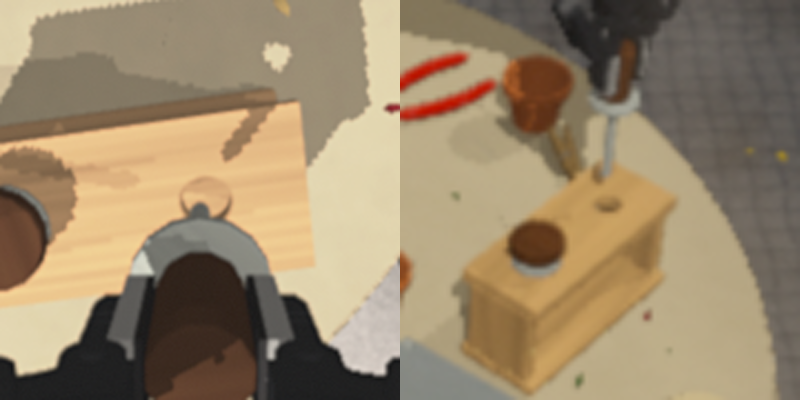

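The wrist crop shows the hole at (207,200), about 2–3 mm to tool +y of the tip at (200,212). The scene crop agrees: tip at (606,176) over hole (608,204). I'll nudge +2 mm in tool y and lower to the seat.

Request:
apply_moves([
  {"translation": [0, 0.02, 0.1], "twist": 0, "hand": 0},
  {"translation": [0, 0, 0.2], "twist": 0, "hand": 0},
  {"translation": [0, 0, 0.3], "twist": 0, "hand": 0},
  {"translation": [0, 0, 0.25], "twist": 0, "hand": 0},
  {"translation": [0, 0, 0.14], "twist": 0, "hand": 0},
  {"translation": [0, 0, 0.04], "twist": 0, "hand": 0},
  {"translation": [0, 0, 0], "twist": 0, "hand": 0},
  {"translation": [0, 0, 0], "twist": 0, "hand": 0},
])

```text
time: 9.15
tool_pos: [0.5158, 0.2497, 0.135]
tool_rot: [0.001, 0.174, 0.985, 0.0]
contact_force: [0.5, -0.4, -1.1]
gripper_width: 0.262
grasp_force: 59.0
```

Request:
apply_moves([
  {"translation": [0, 0, 0.015], "twist": 0, "hand": 0},
  {"translation": [0, 0, 0], "twist": 0, "hand": 0},
  {"translation": [0, 0, 0], "twist": 0, "hand": 0.6},
  {"translation": [0, 0, 0], "twist": 0, "hand": 0.6},
  {"translation": [0, 0, 0], "twist": 0, "hand": 0.6},
  {"translation": [0, 0, 0], "twist": 0, "hand": 0.6},
])

```text
time: 9.75
tool_pos: [0.5151, 0.2495, 0.1325]
tool_rot: [-0.0, 0.174, 0.985, -0.0]
contact_force: [0.5, -0.2, 0.5]
gripper_width: 0.604
grasp_force: 0.0
```

Request:
apply_moves([
  {"translation": [0, 0, -0.1], "twist": 0, "hand": 0.6},
  {"translation": [0, 0, -0.2], "twist": 0, "hand": 0.6},
  {"translation": [0, 0, -0.4], "twist": 0, "hand": 0.6},
  {"translation": [0, 0, -0.5], "twist": 0, "hand": 0.6},
  {"translation": [0.3, 0, 0], "twist": 0, "hand": 0.6},
  {"translation": [0.4, 0, 0], "twist": 0, "hand": 0.6},
  {"translation": [0, 0, 0], "twist": 0, "hand": 0.6},
  {"translation": [0, 0, 0], "twist": 0, "hand": 0.6},
])

```text
time: 10.55
tool_pos: [0.4492, 0.2738, 0.2536]
tool_rot: [0.001, 0.173, 0.985, 0.0]
contact_force: [0.4, -0.8, -0.4]
gripper_width: 0.6
grasp_force: 0.0
```

```bash
python3 - <<'E'
from h import *
a=grab_frame("wrist");b=grab_frame("scene")
x,y=[int(v) for v in proj("scene",[.51,.1,.06])]
print(recognise("scene","release_pin_grip"),proj("wrist",[.516,.247,.145]),state()["time"],state()["tool_pos"])
cv2.imwrite("pics/f.png",np.hstack([cv2.resize(a,(400,300))[:,:,::-1],cv2.resize(b[y-60:y+60,x-80:x+80,::-1],(400,300),interpolation=cv2.INTER_CUBIC)]))
E
```

```text
[{'point': [0.5194, 0.2459, 0.1168], 'score': 0.74}] [254.11718747 270.10360142] 10.7 [0.45017629 0.273248   0.25299886]
```

View pics/f.png

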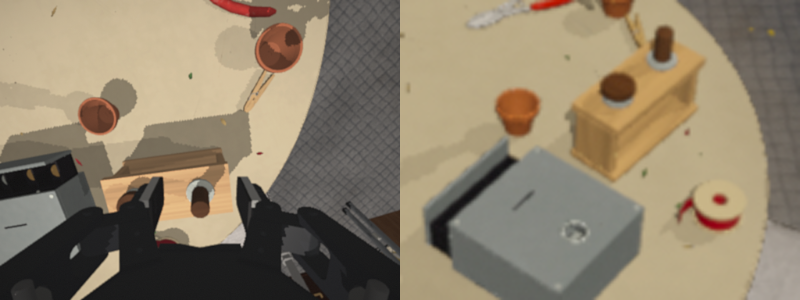

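The scene crop shows the pin upright with its flange flat on the rack at (662,55), the tray out at (465,190), and the bystanders in view undisturbed. The gripper is clear, so I'm handing in.

```bash
python3 -c "
from plant import *
print(job_done())"
```

```text
the job is handed in; nothing more can be done
None
```

The till's tray is out, the release pin is back upright in its rack hole and let go, and the job was handed in after about 11 s of robot time; I didn't touch the other items.

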